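# Tip an amplifier module onto its rest bar

### The arm

A 7-joint arm with a two-finger parallel gripper is mounted at the origin on the work surface. World frame = base frame: x ahead of the robot, y to its left, z up, the work surface at z = 0. Lengths are in m, angles in rad, forces in N, time in s.
With the tool pointing down it reaches from about 0.425 to 0.95 m from the base axis. Payload 16.7 kg.
Tool frame: the origin (TCP) lies at the very end of the fingers, on their centre line; the grasp point (between the pads) lies pinch_z behind it (pinch_z is the distance from the TCP to the grasp point, in m); z points along the fingers, y is the line along which they close (so a half turn about z gives the same grasp; the last joint's range is limited). The gripper opens to 94 mm and grips with 3 to 60 N. Pads are 16 mm wide; open, the fingers measure 119 mm over their backs; the gripper's body (75 mm by 177 mm) begins 78 mm behind the grasp point.
Start: joints at [1.004, 0.426, 0.074, 1.606, -0.034, 1.111, -0.067], TCP at [0.273, -0.617, 0.205] pointing down, gripper open.
Joint ranges: [-2.85, 2.85], [-0.5, 2.14], [-1.23, 1.37], [0.21, 2.46], [-1.02, 4.16], [0.16, 2.05], [-2.73, 2.73]. Speed limits (rad/s): [1.89, 1.89, 2.39, 2.39, 3.01, 3.01, 3.01].

### API

Orientations are given as a unit quaternion [x, y, z, w].
In Python, from station import * gives the robot as it stands. The module is installed in compiled form; this text tells all that it offers.
- The arm moves only by the tool send_rows, never from a script. Its argument "targets" is a list of rows, each a list of 4 numbers: the shift along the tool's x, y, z in units of 300 mm (1.0 is 300 mm), then the turn about the tool's z in units of 45 degrees (1.0 is 45 degrees). A call has 1 to 8 rows; each row is the pose to reach, as a shift and turn from the pose commanded when the call began, along the tool's axes at that moment; what a row does not reach only later rows make up. A row lasts 1/8 s, in which the tool goes at most 62.5 mm and 10.7 degrees, less where a joint would pass 70% of its speed; a pose out of reach is approached as far as the arm can. A call with a number of a shift or a turn outside -1 to 1 is refused whole. A call with a gripper value outside its range is refused whole. "hand" is the opening, from 0 (shut) to 1 (fully open), set as the call begins (left out, the last holds). The fingers move at their own pace and stop on an object; "force" is the grip in N (left out, the last holds). Time passes only in rows, so rows that repeat a pose let the fingers close. It gives the time, the measured TCP pose, the force, the opening and the grip force at its end, in the units of the state.
- observe(): the state, without advancing time (a new reading comes with each control period).
- capture(name): name is "scene" or "side" or "wrist"; returns the picture (480x640x3 uint8, red, green, blue); there is no depth.
- camera_info(name): a dict with "fovy" (degrees; the focal length in pixels is half the picture's height over the tangent of half this angle, whatever the lens; pixels are square), "cx", "cy" (the principal point, pixels), "position" and "rotation" of the camera in the world. Camera axes: x right, y up, looking along -z (the intrinsics and any distortion apply to the point x, -y, -z); pixel columns grow to the right and rows downward; lengths in m; the calibration is good to about 2 mm. The wrist camera is an equidistant fisheye: a pixel r from the principal point sees the ray r / f radians off the axis. A picture is of the moment at which its call begins: read the wrist's pose just before it. camera_info takes no time and is no camera call; for the wrist camera it gives the pose at the moment of the call.
- sign_off(): hands the job in; it is judged then, once.
The state is a dict: "t": time; "joints": joint angles; "dq": joint speeds; "joint_torque": joint torques, N m; "ee_pos": TCP position; "orientation": TCP orientation; "contact_force": force on the tool from outside, world axes, zero at the start; "wrist_torque": the same for the moment, N m; "width": finger opening in m; "grip_force": force on a finger pad.
Only numpy, scipy, OpenCV 4.12 (cv2) and the standard library are available. Lean on these libraries where they do the work, as an engineer would, in place of code of your own. Each camera call takes 0.05 s, during which the arm holds its last target. There are 200 camera calls.

### The job

The amplifier module is standing on its end behind the padded rest bar. With your fingertips, tip it over towards the bar and let it down gently, without letting it fall, until it lies leaning on the padded roll with its open circuit-board side facing up, and leave it there. Do not lift or drag it along: its foot edge stays on the bench where it stands now; and leave the solder spool, flux bottle, capacitor and multimeter alone.

Things in the scene. Friction and masses are not known exactly. Their poses are not given: they have to be found in the camera images.
- module: Amplifier module to tip: loose aluminium case 55 (x) by 100 (y) by 130 mm (z, tall), about 0.6 kg, upright. Origin: centre of its underside. Its -x face, a plain closed cover, faces the rest bar; its +x face is open and shows a green circuit board. Handle on its top end. Tipped about 0.4 rad towards the bar it balances; beyond that it falls by itself unless held back.
- module_handle (a point): Middle of the carrying handle's grip on the module's top end: a round steel bar 12 mm thick along the module's y, on two uprights 80 mm apart (68 mm clear between them). In the module's frame at x = 12, y = 0, z = 175 mm: 39 mm free between the case's top and the bar's underside. Moves with the module.
- module_foot_edge (a point): Middle of the module's lower edge on the cover side (module frame x = -27.5 mm, y = 0, z = 0): the edge about which it tips towards the rest bar. Nothing holds it but friction with the bench. Moves with the module.
- rest: Padded rest bar, fixed, rigid: black round roll, diameter 24, length 170 mm along the rest's y, axis 18 mm above the bench (top at 30), on a wooden base 50 x 190 x 8 mm, end blocks 26 mm high. Origin: on the bench under the roll's middle; its x points level to the module, away from the robot. The foot edge starts 90 to 105 mm along it, so the module ends leaning about 17 degrees from level.
- spool: Solder spool, a flanged metal reel 52 mm in diameter and 40 mm high, standing on its flange, loose; to be left alone. Origin: centre of its underside.
- flux_bottle: Small white flux bottle 40 mm in diameter and 85 mm high, upright, loose; to be left alone. Origin: centre of its underside.
- capacitor: Black can capacitor, a cylinder 35 mm in diameter and 50 mm high, upright, loose; to be left alone. Origin: centre of its underside.
- meter: Black hand multimeter lying on its back, 150 mm (x) by 76 mm (y) by 34 mm high, loose; to be left alone. Origin: centre of its underside.
There are look-alikes about, which are no part of the job. Of the things that look like the module, the middle-sized one is meant. What is shaped like the rest but orange is not meant.

How it is judged:
By the outcome, as a careful person would: the job done as asked, in the order asked, and still so for the second after the job is handed in, with the robot touching nothing.
It also fails if it takes over 54 s, if anything falls off the work surface, if the arm or the gripper's body presses on something with over 40 N, if the wrist force passes 120 N, or if a joint passes its speed limit or range.

## Working session

There is one attempt and no reset: what is moved stays moved. The work goes in short steps, Python scripts to look and compute and a tool call to move; the robot and the scene stay as the last step left them, time stands still between calls to the robot, and variables do not carry over. Pictures are saved under pics/ and viewed, at most 10 in all, crops included, and the job is handed in when it is done.

Besides the shell and the picture viewer there is one more tool, called by a JSON object that holds its "api" and its "payload". send_rows: Moves the arm, as the interface text tells. Its arguments: {"type":"object","properties":{"targets":{"type":"array","items":{"type":"array","items":{"type":"number"}}},"hand":{"type":"number"},"force":{"type":"number"}},"required":["targets"]}

```bash
mkdir -p pics
python3 - <<'E'
from station import *
import cv2
print(observe())
for n in ("scene","side"):
    im=capture(n); cv2.imwrite(f"pics/{n}0.png",im[:,:,::-1]); print(n,camera_info(n))
print(camera_info("wrist"))
try:
    import station; print(station.pinch_z)
except Exception as e: print(e)
E
```

```text
{'t': 0.0, 'joints': array([ 1.00447075,  0.42672176,  0.07384417,  1.60659191, -0.03407803,
        1.11079778, -0.06712412]), 'dq': array([ 0.00100172,  0.0010164 , -0.00078745, -0.00248476, -0.00100226,
       -0.00014157, -0.00142676]), 'joint_torque': array([-2.21921844e-03, -9.35824871e+01,  3.66562910e+00, -4.54189003e+01,
       -4.89536219e-02,  2.01928028e-02,  2.53726485e-04]), 'ee_pos': array([ 0.27307572, -0.6168256 ,  0.20478891]), 'orientation': array([ 9.78364439e-01,  2.06887961e-01, -1.83262360e-04, -6.02690670e-04]), 'contact_force': array([ 0.12124836, -0.06958025, -0.96945887]), 'wrist_torque': array([ 0.02024306,  0.00774853, -0.05330331]), 'grip_force': 0.0, 'width': 0.09414269459461687}
scene {'fovy': 43.3183659964278, 'cx': 315.2781373061161, 'cy': 234.36472288646888, 'position': array([ 1.45160121, -0.16295301,  1.0012235 ]), 'rotation': array([0.32610192, 0.22849967, 0.54202123, 0.74003948])}
side {'fovy': 54.81089431584047, 'cx': 315.6676157890691, 'cy': 242.41512408642225, 'position': array([0.22863591, 0.5634707 , 0.77591646]), 'rotation': array([-0.114519  ,  0.33156613,  0.88932647, -0.29333893])}
{'fovy': 65.70646984690485, 'cx': 321.19194178757635, 'cy': 238.3883357171784, 'position': array([ 0.34929719, -0.58448565,  0.38468302]), 'rotation': array([-0.1167442 ,  0.07654457, -0.54015378,  0.82990699])}
0.0188
```

View pics/scene0.png

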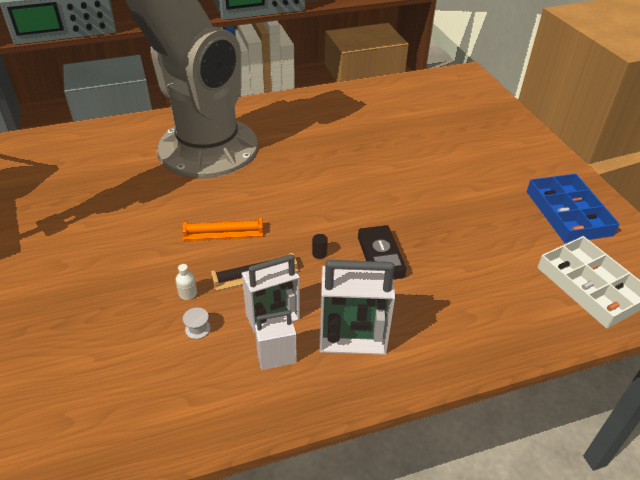

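View pics/side0.png

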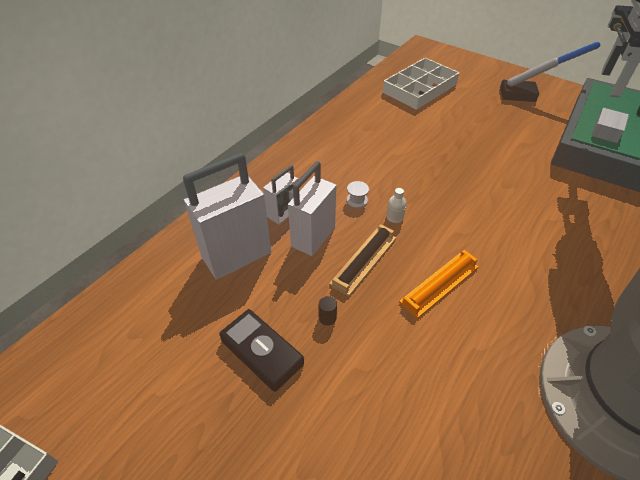

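The middle-sized case is the one at scene (273,295) and side (313,215). The look-alikes are the big one at scene (357,310) and side (230,225), and the small one at scene (275,345) and side (280,195). The black roll is at scene (255,272) and side (363,260). The orange bar at scene (223,230) is not meant. I'll check with a close crop.

```bash
cat > h.py <<'E'
import numpy as np, cv2
from scipy.spatial.transform import Rotation as R
from station import *
def ray(n,p,ci=None):
    c=ci or camera_info(n); f=240/np.tan(np.radians(c["fovy"]/2))
    x,y=(p[0]-c["cx"])/f,(p[1]-c["cy"])/f
    if n=="wrist":
        r=np.hypot(x,y); s=np.sin(r)/max(r,1e-9); d=np.array([x*s,-y*s,-np.cos(r)])
    else: d=np.array([x,-y,-1.])
    return c["position"],R.from_quat(c["rotation"]).apply(d/np.linalg.norm(d))
def plane(n,p,z,ci=None):
    o,d=ray(n,p,ci); return o+d*(z-o[2])/d[2]
def tri(a,b):  # (name,pixel[,ci])
    (o1,d1),(o2,d2)=ray(*a),ray(*b)
    s=np.linalg.lstsq(np.c_[d1,-d2],o2-o1,rcond=None)[0]
    p,q=o1+d1*s[0],o2+d2*s[1]; return (p+q)/2,np.linalg.norm(p-q)
E
python3 - <<'E'
from h import *
a=cv2.imread("pics/scene0.png");b=cv2.imread("pics/side0.png")
z=lambda i,x,y:cv2.resize(i[y:y+150,x:x+100],None,fx=4,fy=4,interpolation=cv2.INTER_CUBIC)
cv2.imwrite("pics/crop1.png",np.hstack([z(a,210,240),z(b,265,150)]))
E
```

```text
(no output)
```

View pics/crop1.png

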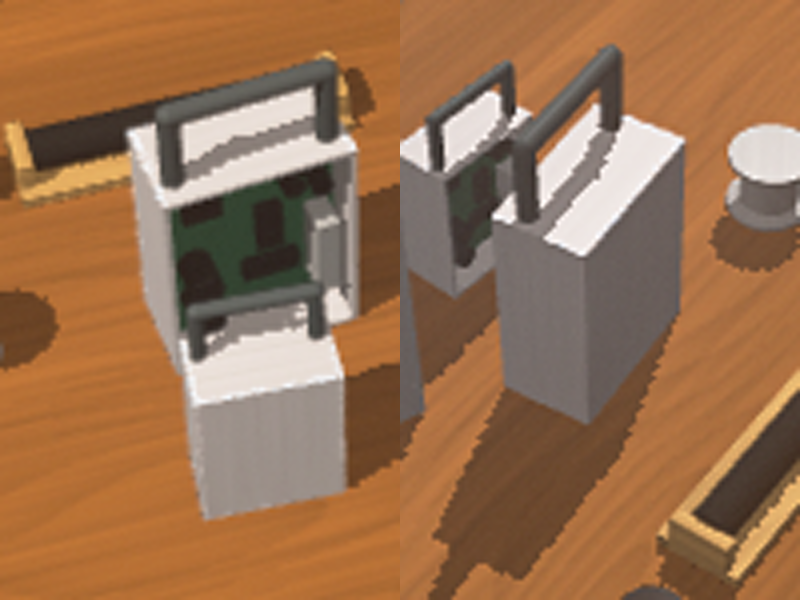

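The crop confirms the middle-sized module: open board side to +x, cover towards the black roll. The small one behind it shows its closed side. The handle bar ends are at scene (252,268)/(291,258) and side (296,188)/(317,164). The foot edge corners are at side (312,255)/(335,228).

Run:
```python
from h import *
np.set_printoptions(precision=4,suppress=True)
sc=lambda X,Y:((X+.5)/4-.5+210,(Y+.5)/4-.5+240)
sd=lambda X,Y:((X-400+.5)/4-.5+265,(Y+.5)/4-.5+150)
L,e1=tri(("scene",sc(170,113)),("side",sd(608,58)))
Rr,e2=tri(("scene",sc(326,72)),("side",sd(525,152)))
print("bar",L,e1,Rr,e2,"mid",(L+Rr)/2,"len",np.linalg.norm(L-Rr))
f1,f2=plane("side",sd(588,420),0),plane("side",sd(682,312),0)
t1,t2=plane("side",sd(583,254),.13),plane("side",sd(685,140),.13)
print("foot",f1,f2,"len",np.linalg.norm(f1-f2)); print("top",t1,t2,np.linalg.norm(t1-t2))
b=plane("side",sd(508,388),0); print("depth",np.linalg.norm(b-f1),b)
v=f1-f2; print("yaw foot",np.degrees(np.arctan2(-v[0],v[1])), "bar",np.degrees(np.arctan2(-(Rr-L)[0],(Rr-L)[1])), "top",np.degrees(np.arctan2(-(t1-t2)[0],(t1-t2)[1])))
im=cv2.imread("pics/side0.png"); m=(im.max(2)<70).astype(np.uint8); m[:225]=0;m[295:]=0;m[:,:330]=0;m[:,400:]=0
n,l,s,c=cv2.connectedComponentsWithStats(m); i=1+s[1:,4].argmax(); print(s[i],c[i])
ys,xs=np.where(l==i); r=cv2.minAreaRect(np.c_[xs,ys].astype(np.float32)); p=cv2.boxPoints(r); print(r)
p=p[np.argsort(p[:,1])]; A,B=(p[0]+p[1])/2,(p[2]+p[3])/2
A,B=plane("side",A,.018),plane("side",B,.018); print("roll",A,B,np.linalg.norm(A-B),"mid",(A+B)/2, "yaw",np.degrees(np.arctan2(-(B-A)[0],(B-A)[1])))
# big module & small handle tops, neighbours
for nm,a,b in (("big L",(327,264),(245,161)),("big R",(391,266),(190,177)),("small L",sc(195,310),(292,167)),("small R",sc(318,290),(273,181))):
    print(nm,tri(("scene",a),("side",b)))
for nm,p,h in (("flux",(396,221),0.0),("cap",(328,322),0.0),("spool",(357,205),0)): print(nm,plane("side",p,h))
o=observe(); print(R.from_quat(o["orientation"]).as_matrix())
```

```text
bar [ 0.669  -0.0213  0.1761] 7.241975269156542e-05 [0.6615 0.0568 0.1734] 0.001120829324435115 mid [0.6652 0.0178 0.1748] len 0.0784610447140244
foot [0.6245 0.0591 0.    ] [ 0.6294 -0.0366  0.    ] len 0.0957944292151564
top [0.6237 0.0609 0.13  ] [ 0.6311 -0.0366  0.13  ] 0.0977421601460173
depth 0.05000710778021859 [0.6739 0.0669 0.    ]
yaw foot 2.9233695977972607 bar 5.523048210032303 top 4.3479088613225425
[339 240  45  44 126] [359.5794 266.4603]
((364.0110778808594, 262.4292907714844), (9.787052154541016, 58.135807037353516), 48.715293884277344)
roll [ 0.505  -0.0498  0.018 ] [0.523  0.0907 0.018 ] 0.1416165506818042 mid [0.514  0.0205 0.018 ] yaw -7.280244391482318
big L (array([0.7459, 0.0994, 0.2261]), np.float64(0.0011678404671032223))
big R (array([0.7891, 0.2001, 0.2341]), np.float64(0.008444506163347333))
small L (array([ 0.745 , -0.0316,  0.1241]), np.float64(0.0017375110961675665))
small R (array([0.7498, 0.0265, 0.1229]), np.float64(0.0010631276203368443))
flux [ 0.528  -0.1368  0.    ]
cap [0.4973 0.1752 0.    ]
spool [ 0.6297 -0.1278  0.    ]
[[ 0.9144  0.4048 -0.0005]
 [ 0.4048 -0.9144  0.001 ]
 [-0.0001 -0.0011 -1.    ]]
```

{"api": "send_rows", "payload": {"targets": [[0,0,-0.33,0],[0.2,-0.14,-0.33,0],[0.4,-0.28,-0.33,0],[0.6,-0.41,-0.33,0],[0.8,-0.54,-0.33,0],[1,-0.68,-0.33,0],[1,-0.68,-0.33,0],[1,-0.68,-0.33,0]], "hand": 0.6}}

```text
t: 1.1
ee_pos: [0.4673, -0.305, 0.3044]
orientation: [0.978, 0.21, 0.0, -0.001]
contact_force: [0.7, -0.9, -1.1]
width: 0.0567
grip_force: 0.0
```

{"api": "send_rows", "payload": {"targets": [[0.2,-0.15,0,0.2],[0.4,-0.3,0,0.4],[0.6,-0.45,0,0.6],[0.8,-0.6,0,0.8],[0.9,-0.7,0,1],[0.9,-0.7,0,1],[0.9,-0.7,0,1],[0.9,-0.7,0,1]]}}

```text
t: 2.1
ee_pos: [0.6266, -0.0094, 0.3041]
orientation: [0.983, -0.184, -0.0, 0.0]
contact_force: [0.8, -0.4, -1.1]
width: 0.0564
grip_force: 0.0
```

{"api": "send_rows", "payload": {"targets": [[0,0,0,-0.2],[0,0,0,-0.4],[0,0,0,-0.6],[0,0,0,-0.8],[0,0,0,-1],[0,0,0,-1],[0,0,0,-1]]}}

```text
t: 2.98
ee_pos: [0.6267, -0.0091, 0.3046]
orientation: [0.979, 0.204, 0.0, 0.0]
contact_force: [0.3, 0.1, -0.6]
width: 0.0562
grip_force: 0.0
```

{"api": "send_rows", "payload": {"targets": [[0,0,0,-0.2],[0,0,0,-0.4],[0,0,0,-0.6],[0,0,0,-0.8],[0,0,0,-1],[0,0,0,-1],[0,0,0,-1]]}}

```text
t: 3.85
ee_pos: [0.6268, -0.0082, 0.3045]
orientation: [0.826, 0.563, -0.0, 0.0]
contact_force: [-0.1, 0.2, -0.3]
width: 0.0568
grip_force: 0.0
```

{"api": "send_rows", "payload": {"targets": [[0,0,0,-0.2],[0,0,0,-0.4],[0,0,0,-0.57],[0,0,0,-0.57],[0,0,0,-0.57],[0,0,0,-0.57]]}}

```text
t: 4.6
ee_pos: [0.6269, -0.0078, 0.3045]
orientation: [0.68, 0.734, 0.0, -0.0]
contact_force: [0.1, 0.3, -0.5]
width: 0.0564
grip_force: 0.0
```

Run:
```python
from h import *
np.set_printoptions(precision=4,suppress=True)
o=observe(); print(o["ee_pos"],o["joints"],R.from_quat(o["orientation"]).as_matrix())
c=camera_info("wrist"); print(c); import json
im=capture("wrist"); cv2.imwrite("pics/wrist1.png",im[:,:,::-1])
```

```text
[ 0.6269 -0.0078  0.3045] [ 0.3314  0.325  -0.5444  1.5682  0.1726  1.2967 -0.1601] [[-0.0764  0.9971  0.    ]
 [ 0.9971  0.0764  0.    ]
 [ 0.      0.     -1.    ]]
{'fovy': 65.70646984690485, 'cx': 321.19194178757635, 'cy': 238.3883357171784, 'position': array([0.6229, 0.0725, 0.4844]), 'rotation': array([-0.1397, -0.0056,  0.0378,  0.9895])}
```

View pics/wrist1.png

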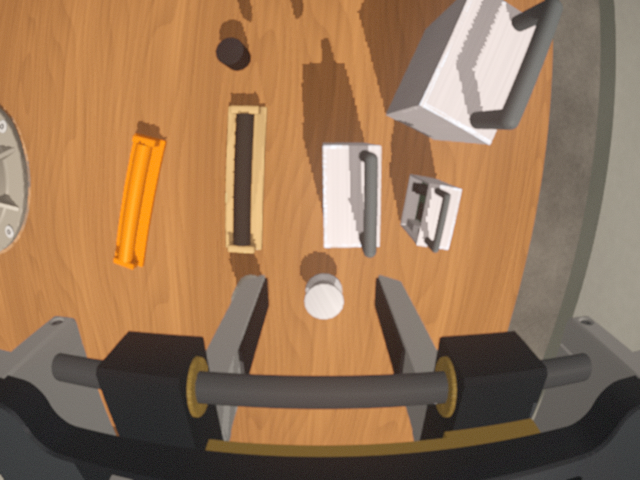

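The wrist picture shows the target module's top at (350,195) with handle bar ends about (369,155) and (370,251). The black roll runs (244,113) to (243,245), the spool is at (324,297) and the small module at (431,212). Next I measure these.

Run:
```python
from h import *
np.set_printoptions(precision=4,suppress=True)
c=camera_info("wrist")
P=lambda x,y,z:plane("wrist",(x,y),z,c)
yaw=lambda a,b:np.degrees(np.arctan2(-(b-a)[0],(b-a)[1]))
for n,a,b,z in (("bar",(370,250),(368,157),.175),("cover top",(324,247),(323,144),.13),("back top",(377,247),(380,145),.13),("roll",(243,245),(244,113),.018)):
    A,B=P(*a,z),P(*b,z); print(n,A,B,"len",np.linalg.norm(A-B),"mid",(A+B)/2,"yaw",yaw(A,B))
im=cv2.imread("pics/wrist1.png"); m=(im.max(2)<75).astype(np.uint8); m[:108]=0;m[248:]=0;m[:,:228]=0;m[:,265:]=0
r=cv2.minAreaRect(cv2.findNonZero(m)); print(r)
```

```text
bar [ 0.6735 -0.0236  0.175 ] [0.6633 0.0569 0.175 ] len 0.08116595804530045 mid [0.6684 0.0167 0.175 ] yaw 7.24635024829832
cover top [ 0.6344 -0.0379  0.13  ] [0.6255 0.0633 0.13  ] len 0.10164979456478679 mid [0.63   0.0127 0.13  ] yaw 5.037889009716312
back top [ 0.6877 -0.0339  0.13  ] [0.6796 0.0673 0.13  ] len 0.10150675503649977 mid [0.6836 0.0167 0.13  ] yaw 4.546782893368102
roll [ 0.5303 -0.0785  0.018 ] [0.5247 0.0939 0.018 ] len 0.17249244137125874 mid [0.5275 0.0077 0.018 ] yaw 1.8695528761111664
((242.26661682128906, 179.16854858398438), (15.544045448303223, 128.0624542236328), 1.8328393697738647)
```

{"api": "send_rows", "payload": {"targets": [[0.072,0.141,0,0],[0.072,0.141,0,0],[0.072,0.141,0.1,0],[0.072,0.141,0.2,0],[0.072,0.141,0.3,0],[0.072,0.141,0.4,0],[0.072,0.141,0.495,0],[0.072,0.141,0.495,0]], "hand": 0.5, "force": 6}}

```text
t: 5.65
ee_pos: [0.6658, 0.0164, 0.1543]
orientation: [0.679, 0.734, -0.001, -0.001]
contact_force: [-0.2, -0.1, 0.2]
width: 0.0474
grip_force: 0.0
```

{"api": "send_rows", "payload": {"targets": [[0,0,0,0],[0,0,0,0],[0,0,0,0],[0,0,0,0]], "hand": 0.28}}

```text
t: 6.15
ee_pos: [0.6675, 0.017, 0.1564]
orientation: [0.679, 0.734, 0.0, 0.0]
contact_force: [-0.1, 0.3, 0.1]
width: 0.0263
grip_force: 0.0
```

Run:
```python
from h import *
np.set_printoptions(precision=4,suppress=True)
o=observe(); print(o["ee_pos"],o["width"],o["contact_force"],o["wrist_torque"])
im=capture("wrist"); b=capture("side")
z=lambda i,x,y,w,h,k:cv2.resize(i[y:y+h,x:x+w],None,fx=k,fy=k,interpolation=cv2.INTER_CUBIC)
cv2.imwrite("pics/c2.png",np.hstack([z(im,220,180,200,300,2),z(b,250,130,100,150,4)])[:,:,::-1])
```

```text
[0.6675 0.017  0.1564] 0.026348055872866035 [-0.1125  0.287   0.1014] [-0.0659 -0.0715  0.0371]
```

View pics/c2.png

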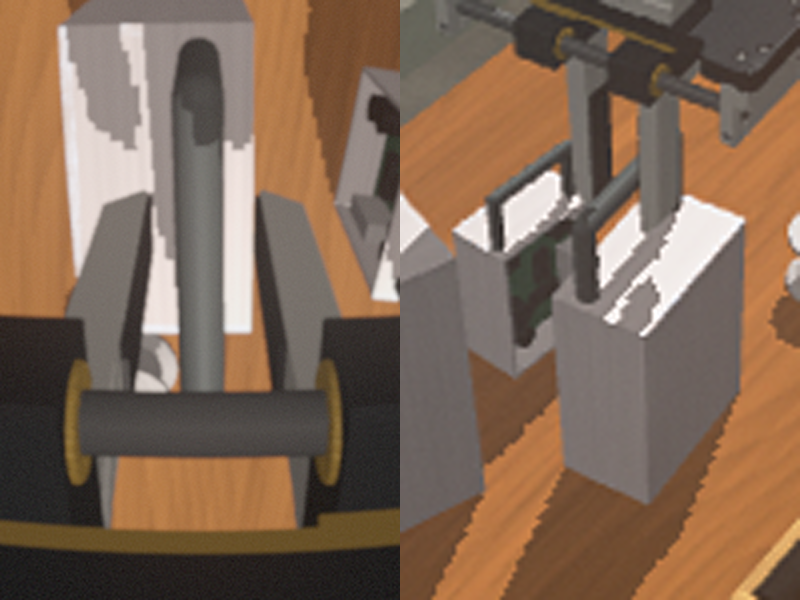

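The bar lies between the open fingers and about 1 mm nearer the left one (bar at crop 199, gap centre 204). I shift by that much and close gently.

{"api": "send_rows", "payload": {"targets": [[0,-0.004,0,0],[0,-0.004,0,0],[0,-0.004,0,0],[0,-0.004,0,0],[0,-0.004,0,0],[0,-0.004,0,0]], "hand": 0, "force": 6}}

```text
t: 7.0
ee_pos: [0.6662, 0.0169, 0.156]
orientation: [0.679, 0.734, 0.0, -0.0]
contact_force: [-0.0, -0.2, 0.0]
width: 0.0113
grip_force: 6.0
```

Run:
```python
from h import *
np.set_printoptions(precision=4,suppress=True)
o=observe(); print(o["ee_pos"],o["width"],o["contact_force"],o["wrist_torque"],o["grip_force"])
# arc: foot edge -> handle vector (39.5,175); per tilt step, tool y (away from bar +) and z(down +) in units of 300 mm
th=np.radians(np.arange(0,76,3)); a0=np.arctan2(39.5,175); r=np.hypot(39.5,175)
h=r*np.sin(a0-th)-39.5; d=175-r*np.cos(a0-th)
for t,x,z in zip(np.arange(0,76,3),h/300,d/300): print(t,round(x,3),round(z,3))
```

```text
[0.6662 0.0169 0.156 ] 0.011316099843631048 [-0.0485 -0.2375  0.0243] [-0.0349 -0.2233  0.0676] 5.999361723661423
0 0.0 0.0
3 -0.031 -0.006
6 -0.062 -0.011
9 -0.093 -0.013
12 -0.124 -0.015
15 -0.155 -0.014
18 -0.187 -0.012
21 -0.218 -0.008
24 -0.249 -0.003
27 -0.279 0.004
30 -0.309 0.012
33 -0.339 0.022
36 -0.368 0.034
39 -0.396 0.047
42 -0.424 0.062
45 -0.451 0.078
48 -0.477 0.095
51 -0.502 0.114
54 -0.526 0.134
57 -0.549 0.155
60 -0.571 0.178
63 -0.592 0.201
66 -0.611 0.226
69 -0.629 0.251
72 -0.646 0.278
75 -0.661 0.305
```

{"api": "send_rows", "payload": {"targets": [[0,-0.016,-0.003,0],[0,-0.031,-0.006,0],[0,-0.047,-0.009,0],[0,-0.062,-0.011,0],[0,-0.078,-0.012,0],[0,-0.093,-0.013,0],[0,-0.109,-0.014,0],[0,-0.124,-0.015,0]]}}

```text
t: 8.0
ee_pos: [0.6286, 0.0139, 0.1604]
orientation: [0.679, 0.734, -0.0, -0.0]
contact_force: [0.9, -0.9, -0.2]
width: 0.0117
grip_force: 6.0
```

Run:
```python
from h import *
np.set_printoptions(precision=4,suppress=True)
o=observe(); print(o["ee_pos"],o["width"],o["contact_force"],o["wrist_torque"],o["grip_force"])
b=capture("side");a=capture("scene")
z=lambda i,x,y,w,h,k:cv2.resize(i[y:y+h,x:x+w],None,fx=k,fy=k,interpolation=cv2.INTER_CUBIC)
cv2.imwrite("pics/c3.png",np.hstack([z(a,210,240,100,150,4),z(b,265,150,100,150,4)])[:,:,::-1])
```

```text
[0.6286 0.0139 0.1604] 0.011673306331696895 [ 0.8591 -0.8513 -0.2124] [-0.1651 -0.318  -0.0143] 5.994931161403656
```

View pics/c3.png

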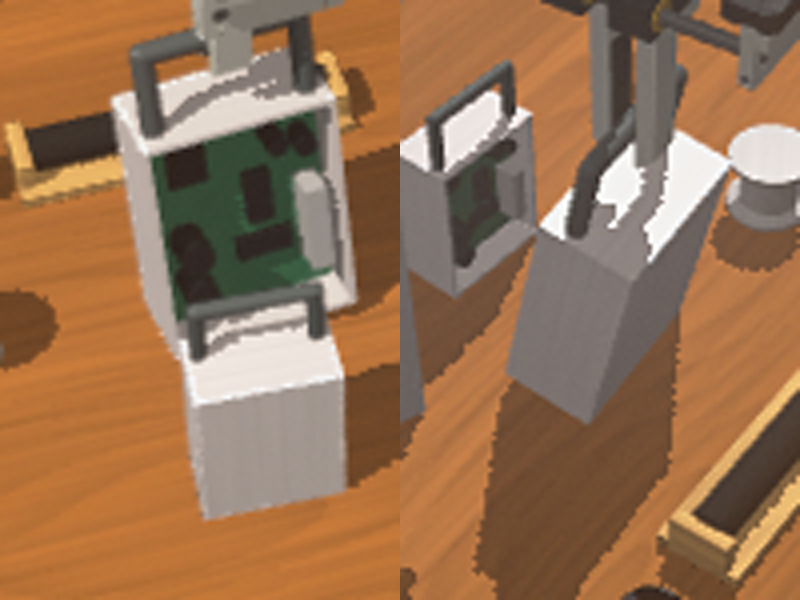

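The module has tilted about 12°. The near foot corner is still at crop (588,420), so it has not slid. I continue along the arc.

{"api": "send_rows", "payload": {"targets": [[0,-0.016,0,0],[0,-0.031,0.001,0],[0,-0.047,0.002,0],[0,-0.063,0.003,0],[0,-0.078,0.005,0],[0,-0.094,0.007,0],[0,-0.109,0.009,0],[0,-0.125,0.012,0]]}}

```text
t: 9.1
ee_pos: [0.5914, 0.011, 0.1569]
orientation: [0.679, 0.734, 0.0, -0.0]
contact_force: [-0.5, -0.1, 0.2]
width: 0.0117
grip_force: 6.0
```

{"api": "send_rows", "payload": {"targets": [[0,-0.015,0.003,0],[0,-0.03,0.007,0],[0,-0.045,0.011,0],[0,-0.06,0.015,0],[0,-0.075,0.02,0],[0,-0.09,0.025,0],[0,-0.105,0.031,0],[0,-0.119,0.037,0]]}}

```text
t: 10.1
ee_pos: [0.5557, 0.0081, 0.1456]
orientation: [0.679, 0.734, -0.0, -0.0]
contact_force: [-0.0, -0.3, 0.8]
width: 0.0119
grip_force: 6.0
```

Run:
```python
from h import *
np.set_printoptions(precision=4,suppress=True)
o=observe(); print(o["ee_pos"],o["width"],o["contact_force"],o["wrist_torque"],o["grip_force"])
b=capture("side");a=capture("scene")
z=lambda i,x,y,w,h,k:cv2.resize(i[y:y+h,x:x+w],None,fx=k,fy=k,interpolation=cv2.INTER_CUBIC)
cv2.imwrite("pics/c4.png",np.hstack([z(a,210,240,100,150,4),z(b,280,150,100,150,4)])[:,:,::-1])
```

```text
[0.5557 0.0081 0.1456] 0.011866643135342657 [-0.0045 -0.2852  0.7567] [-0.1681 -0.1306  0.0171] 6.001088172197342
```

View pics/c4.png

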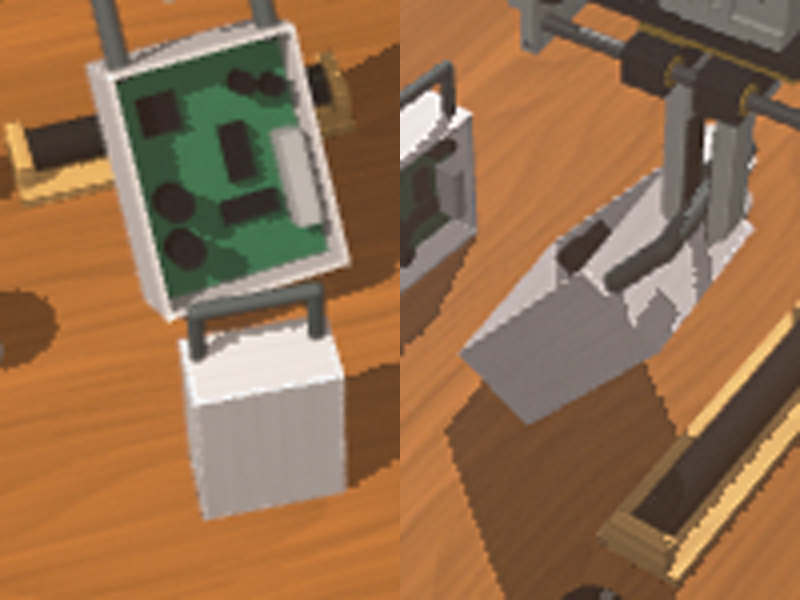

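Now at about 36°. The foot corner is at crop (528,422), the same place once the crop offset is counted. I continue.

{"api": "send_rows", "payload": {"targets": [[0,-0.014,0.006,0],[0,-0.028,0.013,0],[0,-0.042,0.02,0],[0,-0.056,0.028,0],[0,-0.07,0.036,0],[0,-0.083,0.044,0],[0,-0.096,0.052,0],[0,-0.109,0.061,0]]}}

```text
t: 11.2
ee_pos: [0.5232, 0.0056, 0.1273]
orientation: [0.679, 0.734, 0.0, -0.0]
contact_force: [-0.9, -0.4, -1.3]
width: 0.0115
grip_force: 6.0
```

{"api": "send_rows", "payload": {"targets": [[0,-0.013,0.009,0],[0,-0.025,0.019,0],[0,-0.037,0.029,0],[0,-0.049,0.039,0],[0,-0.061,0.049,0],[0,-0.072,0.06,0],[0,-0.083,0.071,0],[0,-0.094,0.083,0]]}}

```text
t: 12.2
ee_pos: [0.4952, 0.0034, 0.1024]
orientation: [0.679, 0.734, 0.0, -0.0]
contact_force: [0.1, -0.5, -0.8]
width: 0.0119
grip_force: 6.0
```

Run:
```python
from h import *
np.set_printoptions(precision=4,suppress=True)
o=observe(); print(o["ee_pos"],o["width"],o["contact_force"],o["wrist_torque"],o["grip_force"])
b=capture("side");a=capture("scene")
z=lambda i,x,y,w,h,k:cv2.resize(i[y:y+h,x:x+w],None,fx=k,fy=k,interpolation=cv2.INTER_CUBIC)
cv2.imwrite("pics/c5.png",np.hstack([z(a,210,200,100,150,4),z(b,295,170,100,150,4)])[:,:,::-1])
```

```text
[0.4952 0.0034 0.1024] 0.01188760953810508 [ 0.0849 -0.5479 -0.8133] [-0.0993 -0.0421  0.0041] 6.001085713505745
```

View pics/c5.png

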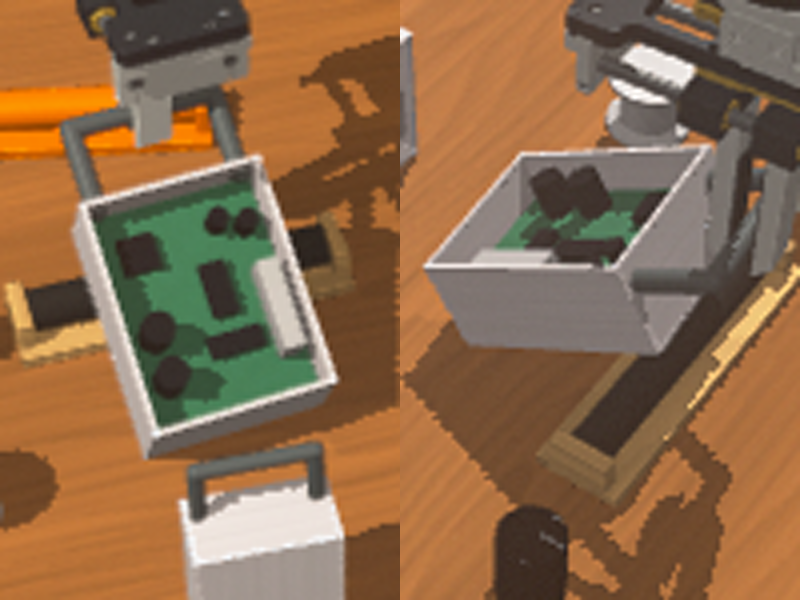

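At about 60° the foot corner is still at side pixel (312,255) and the bar is held well. Next is the last, slower part down to the roll.

{"api": "send_rows", "payload": {"targets": [[0,-0.011,0.011,0],[0,-0.021,0.023,0],[0,-0.031,0.035,0],[0,-0.04,0.048,0],[0,-0.049,0.06,0],[0,-0.058,0.073,0],[0,-0.063,0.082,0],[0,-0.069,0.091,0]]}}

```text
t: 13.3
ee_pos: [0.4746, 0.0017, 0.0751]
orientation: [0.679, 0.734, -0.0, -0.0]
contact_force: [-1.1, -0.6, -0.7]
width: 0.0118
grip_force: 6.0
```

{"api": "send_rows", "payload": {"targets": [[0,-0.003,0.004,0],[0,-0.006,0.009,0],[0,-0.006,0.009,0]]}}

```text
t: 13.68
ee_pos: [0.473, 0.0016, 0.0726]
orientation: [0.679, 0.734, 0.0, -0.0]
contact_force: [-0.9, -0.6, -0.6]
width: 0.0115
grip_force: 6.0
```

Run:
```python
from h import *
np.set_printoptions(precision=4,suppress=True)
o=observe(); print(o["t"],o["ee_pos"],o["width"],o["contact_force"],o["wrist_torque"],o["grip_force"])
b=capture("side")
cv2.imwrite("pics/c6.png",cv2.resize(b[180:300,290:420],None,fx=5,fy=5,interpolation=cv2.INTER_CUBIC)[:,:,::-1])
```

```text
13.675 [0.473  0.0016 0.0726] 0.011544935998970675 [-0.8668 -0.563  -0.5949] [-0.1143  0.0119  0.0707] 5.998682677745819
```

View pics/c6.png

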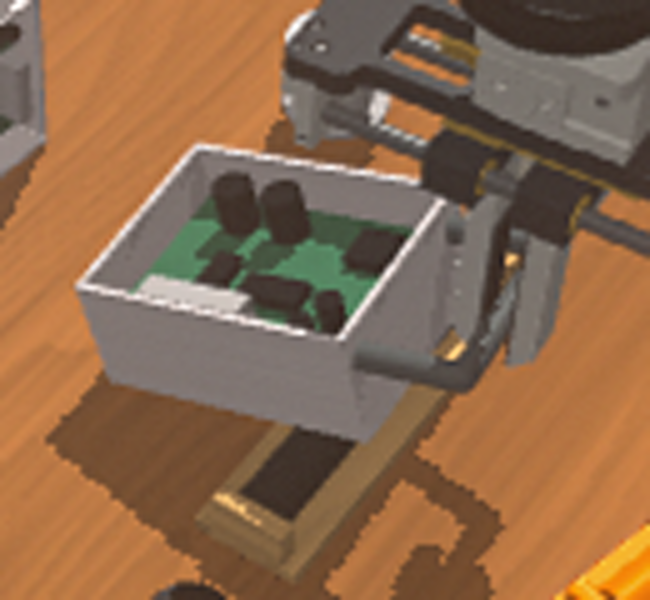

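It is nearly level and close to the roll, and the foot corner is unchanged at crop (110,380), which is side (312,256). I lower in small steps and watch the force.

{"api": "send_rows", "payload": {"targets": [[0,-0.003,0.004,0],[0,-0.005,0.009,0],[0,-0.005,0.009,0]]}}

```text
t: 14.1
ee_pos: [0.4715, 0.0014, 0.0699]
orientation: [0.679, 0.734, 0.0, 0.0]
contact_force: [0.3, -0.5, 0.6]
width: 0.0117
grip_force: 6.0
```

{"api": "send_rows", "payload": {"targets": [[0,-0.003,0.004,0],[0,-0.005,0.009,0],[0,-0.005,0.009,0]]}}

```text
t: 14.48
ee_pos: [0.4697, 0.0014, 0.0672]
orientation: [0.679, 0.735, -0.0, -0.0]
contact_force: [-2.6, -0.1, 6.3]
width: 0.012
grip_force: 6.0
```

Run:
```python
from h import *
np.set_printoptions(precision=4,suppress=True)
o=observe(); print(o["t"],o["ee_pos"],o["contact_force"],o["wrist_torque"])
b=capture("side");a=capture("scene")
cv2.imwrite("pics/c7.png",cv2.resize(b[180:300,290:420],None,fx=5,fy=5,interpolation=cv2.INTER_CUBIC)[:,:,::-1])
np.save("s7.npy",b)
```

```text
14.475 [0.4697 0.0014 0.0672] [-2.581  -0.1166  6.2542] [-0.2135  0.5657  0.0319]
```

View pics/c7.png

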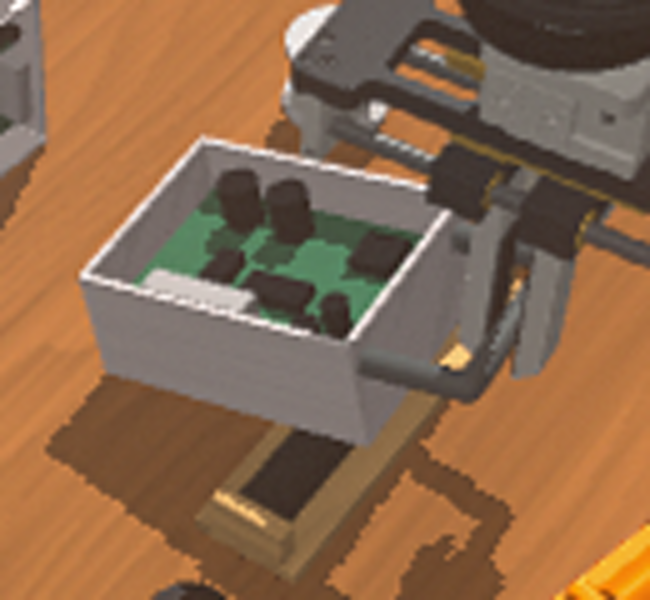

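Upward force of 6 N: the module is on the roll, and pressing on is beginning to lift the foot (corner moved from (110,380) to (103,372)). I back off to the previous pose, which lets the foot down again.

{"api": "send_rows", "payload": {"targets": [[0,0.002,-0.004,0],[0,0.004,-0.007,0],[0,0.005,-0.009,0],[0,0.005,-0.009,0]]}}

```text
t: 15.08
ee_pos: [0.4715, 0.0015, 0.0699]
orientation: [0.679, 0.735, 0.0, -0.0]
contact_force: [2.1, 0.2, -3.1]
width: 0.0118
grip_force: 6.0
```

Run:
```python
from h import *
np.set_printoptions(precision=4,suppress=True)
o=observe(); print(o["t"],o["ee_pos"],o["contact_force"],o["wrist_torque"])
b=capture("side"); c=np.vstack([cv2.imread("pics/side0.png")[240:262,295:345,::-1], b[240:262,295:345], np.load("s7.npy")[240:262,295:345]])
cv2.imwrite("pics/c8.png",cv2.resize(c,None,fx=8,fy=8,interpolation=cv2.INTER_CUBIC)[:,:,::-1])
```

```text
15.075 [0.4715 0.0015 0.0699] [ 2.092   0.1722 -3.0598] [ 0.007  -0.5029 -0.0748]
```

View pics/c8.png

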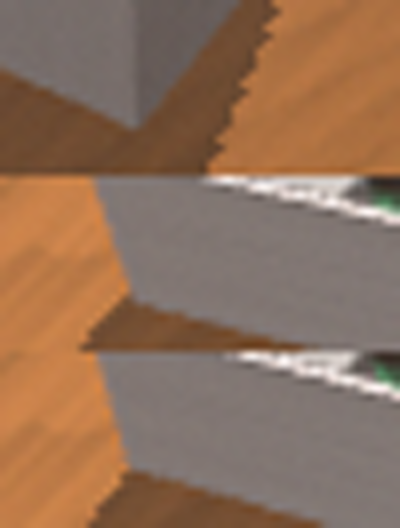

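That is one picture more than the ten allowed, so I view no more and go by numbers. The foot corner is back to within about half a pixel of its start. The tool now carries 3 N, so I lower about 1 mm to neutral before opening.

{"api": "send_rows", "payload": {"targets": [[0,-0.001,0.002,0],[0,-0.002,0.003,0],[0,-0.002,0.003,0]]}}

```text
t: 15.5
ee_pos: [0.471, 0.0014, 0.0691]
orientation: [0.679, 0.734, 0.0, 0.0]
contact_force: [1.6, -2.4, 1.6]
width: 0.0117
grip_force: 6.0
```

{"api": "send_rows", "payload": {"targets": [[0,0,0,0],[0,0,0,0],[0,0,0,0],[0,0,0,0]], "hand": 0.3}}

```text
t: 16.0
ee_pos: [0.4708, 0.0015, 0.069]
orientation: [0.679, 0.734, -0.0, -0.0]
contact_force: [-0.3, 0.3, -0.0]
width: 0.0284
grip_force: 0.0
```

Run:
```python
from h import *
np.set_printoptions(precision=4,suppress=True)
o=observe(); print(o["t"],o["ee_pos"],o["width"],o["contact_force"],o["wrist_torque"])
np.save("s9.npy",capture("side"))
```

```text
16.0 [0.4708 0.0015 0.069 ] 0.02839394397907703 [-0.2536  0.2592 -0.0361] [-0.0481 -0.0865 -0.0086]
```

Released with no force on the tool. I rise straight up slowly, then check numerically.

{"api": "send_rows", "payload": {"targets": [[0,0,-0.03,0],[0,0,-0.06,0],[0,0,-0.1,0],[0,0,-0.15,0],[0,0,-0.25,0],[0,0,-0.35,0],[0,0,-0.45,0],[0,0,-0.55,0]]}}

```text
t: 17.05
ee_pos: [0.4707, 0.0015, 0.236]
orientation: [0.679, 0.735, 0.0, 0.0]
contact_force: [1.1, -0.2, -0.2]
width: 0.0282
grip_force: 0.0
```

{"api": "send_rows", "payload": {"targets": [[0,0,-0.1,0],[0,0,-0.2,0],[0,0,-0.2,0],[0,0,-0.2,0]]}}

```text
t: 17.55
ee_pos: [0.4705, 0.0014, 0.294]
orientation: [0.679, 0.734, -0.0, 0.0]
contact_force: [-0.4, 0.3, -0.2]
width: 0.0281
grip_force: 0.0
```

Run:
```python
from h import *
np.set_printoptions(precision=4,suppress=True)
o=observe(); print(o["t"],o["ee_pos"],o["contact_force"])
b=capture("side"); a=capture("scene"); d=np.load("s9.npy")
# region of case body away from gripper: change since release
r=np.s_[205:262,295:350]; print("mean change case region",np.abs(b[r].astype(int)-d[r]).mean())
# foot corner: lowest-left case (greyish) pixel per column near (312,255)
hsv=cv2.cvtColor(b,cv2.COLOR_RGB2HSV); g=(hsv[:,:,1]<60)
for x in range(306,330,3): 
    ys=np.where(g[235:275,x])[0]; print(x, 235+ys.max() if len(ys) else None, end=" | ")
# green board in scene + others unmoved
b0=cv2.imread("pics/side0.png")[:,:,::-1]
for n,(x,y,w) in dict(flux=(397,206,10),spool=(358,193,9),cap=(328,311,9),meter=(262,348,35),big=(232,230,22),small=(278,195,8)).items():
    print("\n",n,np.abs(b[y-w:y+w,x-w:x+w].astype(int)-b0[y-w:y+w,x-w:x+w]).mean(),end="")
ah=cv2.cvtColor(a,cv2.COLOR_RGB2HSV); m=((ah[:,:,0]>60)&(ah[:,:,0]<90)&(ah[:,:,1]>90)); m[:200]=0; m[:,315:]=0
ys,xs=np.where(m); print("\nboard px",len(xs),xs.mean(),ys.mean())
# rim corners in wrist view
c=camera_info("wrist"); w=capture("wrist"); wh=cv2.cvtColor(w,cv2.COLOR_RGB2HSV)
m=((wh[:,:,0]>60)&(wh[:,:,0]<90)&(wh[:,:,1]>90)).astype(np.uint8); k=cv2.minAreaRect(cv2.findNonZero(m)); print(k,m.sum())
for p in cv2.boxPoints(k): print(p,plane("wrist",p,.06,c))
```

```text
17.55 [0.4705 0.0014 0.294 ] [-0.3576  0.3064 -0.1868]
mean change case region 6.158639021796916
306 238 | 309 247 | 312 255 | 315 255 | 318 256 | 321 257 | 324 258 | 327 259 | 
 flux 3.120833333333333
 spool 2.8858024691358026
 cap 1.7829218106995885
 meter 2.6710204081632654
 big 3.0451101928374658
 small 2.515625
board px 728 259.8296703296703 270.8557692307692
((375.5, 200.0), (54.451812744140625, 0.0), 97.38604736328125) 2
[379. 173.] [0.5342 0.0443 0.06  ]
[379. 173.] [0.5342 0.0443 0.06  ]
[372. 227.] [ 0.533  -0.0186  0.06  ]
[372. 227.] [ 0.533  -0.0186  0.06  ]
```

{"api": "send_rows", "payload": {"targets": [[0,0,0,0],[0,0,0,0],[0,0,0,0],[0,0,0,0]]}}

```text
t: 18.2
ee_pos: [0.4708, 0.0014, 0.294]
orientation: [0.679, 0.734, 0.0, -0.0]
contact_force: [-0.1, -0.0, 0.2]
width: 0.0283
grip_force: 0.0
```

Run:
```python
from h import *
b=capture("side"); hsv=cv2.cvtColor(b,cv2.COLOR_RGB2HSV); g=hsv[:,:,1]<60
print([(x,235+np.where(g[235:285,x])[0].max()) for x in range(306,364,3) if g[235:285,x].any()])
# predicted cover edge: foot corner -> top cover corner at 17 deg lean
c=camera_info("side"); f=240/np.tan(np.radians(c["fovy"]/2))
def pr(P):
    q=R.from_quat(c["rotation"]).inv().apply(np.array(P)-c["position"]); return c["cx"]-f*q[0]/q[2],c["cy"]+f*q[1]/q[2]
F=plane("side",(312,255.5),0); u=np.array([-np.cos(np.radians(4.7)),-np.sin(np.radians(4.7)),0])
for t in (14,17,20): print(t,pr(F+.13*(u*np.cos(np.radians(t))+np.array([0,0,np.sin(np.radians(t))]))))
```

```text
[(306, np.int64(237)), (309, np.int64(247)), (312, np.int64(255)), (315, np.int64(255)), (318, np.int64(256)), (321, np.int64(257)), (324, np.int64(258)), (327, np.int64(259)), (330, np.int64(259)), (333, np.int64(260)), (336, np.int64(261)), (339, np.int64(262)), (342, np.int64(263)), (345, np.int64(263)), (348, np.int64(264)), (351, np.int64(265)), (354, np.int64(266)), (357, np.int64(267)), (360, np.int64(268)), (363, np.int64(268))]
14 (np.float64(364.47582915128686), np.float64(270.84394914630843))
17 (np.float64(363.90510316207576), np.float64(268.4785930952412))
20 (np.float64(363.1751682833527), np.float64(266.0533001292918))
```

The cover edge matches a 17° lean, the foot corner is where it started, and nothing is moving. I hand it in.

```bash
python3 -c "
from station import *
print(sign_off())"
```

```text
the job is handed in; nothing more can be done
None
```

The amplifier module lies on the padded roll at about 17° with its board side up and its foot edge back where it stood (pressing slightly too far on the roll briefly lifted the foot about 2 mm); the other objects look unmoved and the job was handed in at about 18 s, though I viewed 11 pictures, one over the limit of 10.

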